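# Pack the counting chamber into its fitted case

### The arm

A 6-joint arm with a two-finger parallel gripper is mounted at the origin on the work surface; the furniture and walls round the work are solid. World frame = base frame: x ahead of the robot, y to its left, z up, the work surface at z = 0. Lengths are in mm, angles in degrees, forces in N, time in s.
With the tool pointing down it reaches from about 300 to 850 mm from the base axis. Payload 4.2 kg.
Tool frame: the origin (TCP) lies at the very end of the fingers, on their centre line; the grasp point (between the pads) lies 19 mm behind it; z points along the fingers, y is the line along which they close (so a half turn about z gives the same grasp; the last joint's range is limited). The gripper opens to 91 mm and grips with 3 to 60 N. Pads are 32 mm wide; open, the fingers measure 118 mm over their backs; the gripper's body (76 mm by 178 mm) begins 60 mm behind the grasp point.
Start: joints at [75.287, 18.312, 89.639, -0, 72.044, -1.146], TCP at [134.892, 558.97, 213.976] pointing down, gripper open.
Joint ranges: [-177.97, 177.97], [-48.28, 115.42], [12.27, 149.76], [-77.06, 257.06], [2.81, 150.46], [-146.56, 146.56]. Speed limits (degrees/s): [147.25, 147.25, 180, 180, 180, 180].

### API

Orientations are given as [roll, pitch, yaw] about the fixed x, y, z axes, in that order (R = Rz(yaw) Ry(pitch) Rx(roll)).
In Python, from workcell import env, eyes gives the robot as it stands.
- The arm moves only by the tool send_rows, never from a script. Its argument "targets" is text: rows parted by semicolons, each of 7 numbers parted by spaces: the shift along the tool's x, y, z in m, then the turn, a rotation vector about the tool's x, y, z in degrees, then the opening in per cent of the stroke, from 0 (shut) to 100 (fully open). A call has 1 to 12 rows; each row is the pose to reach, as a shift and turn from the pose commanded when the call began, along the tool's axes at that moment; what a row does not reach only later rows make up. A row lasts 1/12 s, in which the tool goes at most 41.7 mm and 7.16 degrees, less where a joint would pass 70% of its speed; a pose out of reach is approached as far as the arm can. A call with a gripper value outside its range is refused whole. The fingers move at their own pace and stop on an object; "grip_force" is the grip in N (left out, the last holds). Time passes only in rows, so rows that repeat a pose let the fingers close. It gives the time, the measured TCP pose, the force, the opening and the grip force at its end, in the units of the state.
- env.state(): the state, without advancing time (a new reading comes with each control period).
- eyes.grab_frame(name): name is "scene" or "top" or "wrist"; returns a dict with "image" (400x640x3 uint8, blue, green, red), "fovy" (degrees; the focal length in pixels is half the picture's height over the tangent of half this angle, whatever the lens; pixels are square), "cx", "cy" (the principal point, pixels), "eye" and "attitude" of the camera in the world. Camera axes: x right, y up, looking along -z (the intrinsics and any distortion apply to the point x, -y, -z); pixel columns grow to the right and rows downward; lengths in mm; the calibration is good to about 2 mm. A picture is of the moment at which its call begins. There is no depth.
- env.job_done(): hands the job in; it is judged then, once.
The state is a dict: "time_s": time; "qpos": joint angles; "qvel": joint speeds; "effort": joint torques, N m; "ee_pos": TCP position; "ee_rot": TCP orientation; "force": force on the tool from outside, world axes, zero at the start; "torque": the same for the moment, N m; "gripper_width": finger opening in mm; "gripper_force": force on a finger pad.
Only numpy, scipy, OpenCV 4.12 (cv2) and the standard library are available. Lean on these libraries where they do the work, as an engineer would, in place of code of your own. Each camera call takes 0.05 s, during which the arm holds its last target. There are 200 camera calls.

### The job

Pack the cell-counting chamber away in its open fitted case: lay the glass chamber flat and fully home in the long recess, without dropping it, then set the little square cover-glass carton right way up on top of it between the four corner posts so that it holds the chamber down, and shut the lid flush. Leave the bottles, the specimen cup and the tally counter where they stand.

Things in the scene. Friction and masses are not known exactly. Their poses are not given: they have to be found in the camera images.
- chamber: Thick pale-green glass counting chamber with an H of grooves across its middle and two small mirrored squares: a slab 35 (own x) x 75 (own y) x 6 mm, about 35 g, lying flat on the bench. Origin: centre of its underside, z up. Either end may lead. Grasp it across the 35 mm width at the middle of its length.
- cover_glass_carton: White square carton with a blue stripe low on its sides of cover glasses, 46 x 46 mm and 19 mm high, about 60 g. Origin: centre of its underside, z up, x and y square to its sides.
- case: Grey fitted case with a hinged lid, fixed to the bench: outside 112 (own x) x 140 (own y) mm, walls 4 mm thick and 32 mm high. Origin: centre of its underside; z up, +x towards its hinge. Inside a black deck 8.5 mm above the bench, with a long recess for the glass chamber, two finger scoops and four corner posts for the carton.
- nest (a point): Centre of the floor of the chamber's recess, 40 (x) x 80 (y) mm, axes as the case, 4 mm above the bench: the chamber's origin comes here, its long side along y, its top 1.5 mm above the deck. At the middle of the recess's long sides two finger scoops, as deep as the recess and 36 mm wide in y, run out to 46 mm either side in x.
- carton_seat (a point): Where the carton's origin comes: on the seated chamber, centred between four L-shaped corner posts, 10 mm above the case's underside. The posts (tops 14.5 mm above the bench) mark a 52 x 52 mm square, sides parallel to the case's, over the middle of the recess; between them they leave 40 mm (x) for the chamber and 36 mm (y) for fingers in the scoops.
- lid (a joint): Angle of the case's lid in rad: 0 shut flush, 1.57 upright, 2.2 fully open. The hinge is stiff: the lid stays where it is left and takes up to 2 N at its free edge to move, all the way down; it does not spring, snap or latch. Pushing its outer face closes it.
- lid_edge (a point): Middle of the lid's free edge, on its outer face (the top when shut). The lid is a slab about 7 mm thick, 113 mm from hinge to free edge and 141 mm wide, with a foam pad inside and a 5 mm thumb lip beyond the free edge.
- lid_hinge (a point): Middle of the hinge axis, at the top of the case's +x wall: 56 mm from the case's centre, 32 mm above its underside. The axis is parallel to the case's y.
- counter: White hand tally counter, 28 x 48 x 50 mm; leave alone. Origin under its centre.
- red_cup: Specimen cup with a red lid, 57 mm across, 60 mm high; leave alone. Origin under its centre.
- iodine_bottle: Brown dropper bottle with a black cap, 38 mm across, 107 mm high, behind the case on the left; leave alone. Origin under its centre.

How it is judged:
By the outcome, as a careful person would: the job done as asked, in the order asked, and still so for the second after the job is handed in, with the robot touching nothing.
It also fails if it takes over 72 s, if anything falls off the work surface, if the arm or the gripper's body presses on something with over 40 N, if the wrist force passes 120 N, or if a joint passes its speed limit or range.

## Working session

There is one attempt and no reset: what is moved stays moved. The work goes in short steps, Python scripts to look and compute and a tool call to move; the robot and the scene stay as the last step left them, time stands still between calls to the robot, and variables do not carry over. Pictures are saved under pics/ and viewed, at most 10 in all, crops included, and the job is handed in when it is done.

Besides the shell and the picture viewer there is one more tool, called after "Emit:" by a JSON object that holds its "fn" and its "kwargs". send_rows: Moves the arm, as the interface text tells. Its arguments: {"type":"object","properties":{"targets":{"type":"string"},"grip_force":{"type":"number"}},"required":["targets"]}

```bash
ls; mkdir -p pics; python3 - <<'E'
from workcell import env, eyes
import cv2
for n in ("scene","top","wrist"):
    f=eyes.grab_frame(n); cv2.imwrite(f"pics/{n}0.png",f["image"])
    print(n,{k:v for k,v in f.items() if k!="image"})
print(env.state())
E
```

```text
pics
scene {'fovy': 46.191938866879326, 'cx': 315.74890353533016, 'cy': 202.12107721051538, 'eye': array([460.26082278, 685.92376912, 855.89804391]), 'attitude': array([ 3.80187168e+01,  2.57396723e-02, -1.71475570e+02])}
top {'fovy': 56.04291904224335, 'cx': 311.53109477374954, 'cy': 202.78167647367403, 'eye': array([447.02428269,  98.70086006, 910.06303939]), 'attitude': array([  9.23906071,   0.16734927, -88.41811589])}
wrist {'fovy': 60.887419125838555, 'cx': 323.3828618933254, 'cy': 195.510976118712, 'eye': array([ 54.23566348, 578.91764252, 384.37657187]), 'attitude': array([-16.8678098 ,   0.10517974,  76.42053793])}
{'time_s': 0.15, 'qpos': array([ 7.52854700e+01,  1.83415166e+01,  8.96871783e+01,  1.25577382e-04,
        7.20446205e+01, -1.14539992e+00]), 'qvel': array([-0.10395312, -0.13595422, -0.19629716,  0.02928574, -0.0267613 ,
       -0.04878381]), 'effort': array([ 1.05668765e-03, -4.12777197e+01, -2.32155436e+01,  7.28061609e-02,
        4.33480320e-02, -1.04509597e-04]), 'ee_pos': array([134.80770619, 558.60378797, 213.35206643]), 'ee_rot': array([-1.79926702e+02, -1.58493742e-03,  1.66430830e+02]), 'force': array([ 0.34114454, -0.19021272, -0.09197989]), 'torque': array([-1.53517599e-02,  3.40809473e-05, -2.07471772e-02]), 'gripper_force': 0.0, 'gripper_width': 91.18868197505124}
```

View pics/top0.png

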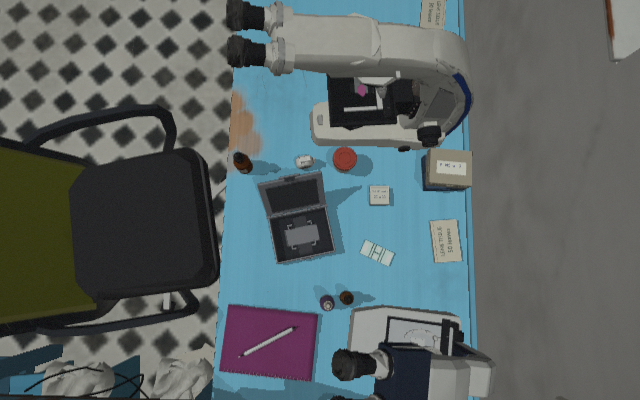

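View pics/scene0.png

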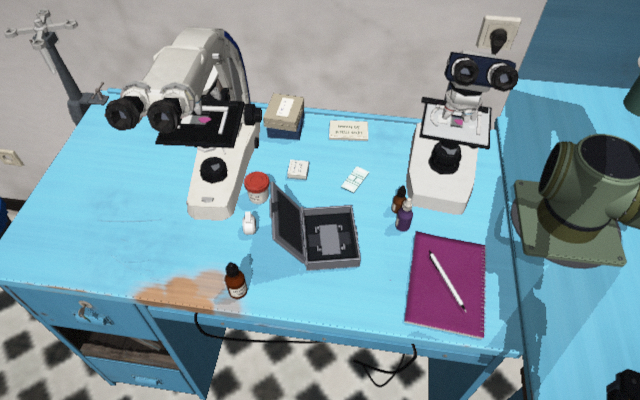

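The top view shows the case interior at about (303,235) with the lid hinged upward (edge ~(290,178)), the chamber at (377,253), the carton at (379,195), the cup at (344,158), the counter at (304,161) and the iodine bottle at (243,162). The scene view agrees: case at (330,240), chamber at (355,180), carton at (297,169).

```bash
cat > h.py <<'E'
import numpy as np, cv2
from scipy.spatial.transform import Rotation as Ro
from workcell import env, eyes
R=lambda rpy: Ro.from_euler("xyz",rpy,degrees=True)
def foc(f): return 200/np.tan(np.radians(f["fovy"]/2))
def ray(f,px):
    px=np.atleast_2d(np.asarray(px,float)); F=foc(f)
    d=np.c_[(px[:,0]-f["cx"])/F,-(px[:,1]-f["cy"])/F,-np.ones(len(px))]
    return R(f["attitude"]).apply(d)
def plane(f,px,z):
    d=ray(f,px); return f["eye"]+d*((z-f["eye"][2])/d[:,2])[:,None]
def proj(f,P):
    c=R(f["attitude"]).inv().apply(np.atleast_2d(P)-f["eye"]); F=foc(f)
    return np.c_[f["cx"]-F*c[:,0]/c[:,2], f["cy"]+F*c[:,1]/c[:,2]]
def shift(p,yaw=None):
    """tool-frame shift (mm) and turn (deg) from the measured pose to world p, pointing down at yaw"""
    s=env.state(); T=R(s["ee_rot"]); y=s["ee_rot"][2] if yaw is None else yaw
    y=s["ee_rot"][2]+(y-s["ee_rot"][2]+90)%180-90
    return T.inv().apply(np.array(p)-s["ee_pos"]).round(1),(T.inv()*R([180,0,y])).as_rotvec(degrees=True).round(2)
E
python3 - <<'E'
from h import *
f=eyes.grab_frame("top"); g=eyes.grab_frame("scene")
for n,px,z in [("chamber",[377,253],6),("carton",[379,195],19),("casecentre",[303,235],8.5),("cup",[344,158],60),("counter",[304,161],50),("iod",[243,162],50)]:
    print(n,plane(f,px,z).round(0))
print("case rim",plane(f,[[271,217],[329,205],[341,253],[277,263]],32).round(0))
print("scene chamber",plane(g,[355,180],6).round(),"carton",plane(g,[297,162],19).round())
# lid free edge: triangulate
d1=ray(f,[290,178])[0]
print(proj(g,[500,100,0]))
print(shift([450,-60,250],0), env.state()["ee_rot"])
E
```

```text
chamber [[477. -54.   6.]]
carton [[615. -57.  19.]]
casecentre [[515. 124.   8.]]
cup [[693.  32.  60.]]
counter [[686. 126.  50.]]
iod [[680. 270.  50.]]
case rim [[553. 200.  32.]
 [586.  64.  32.]
 [474.  34.  32.]
 [447. 181.  32.]]
scene chamber [[476. -51.   6.]] carton [[621. -77.  19.]]
[[337.4745273 232.0392478]]
(array([-451.5, -527.6,  -36. ]), array([ -0.04,  -0.  , -13.56])) [-1.79958354e+02 -2.83967081e-05  1.66435073e+02]
```

```bash
python3 - <<'E'
from h import *
print(shift([490,80,250],80))
E
```

```text
(array([-457.5, -382.1,  -36.1]), array([-3.000e-02,  3.000e-02,  8.644e+01]))
```

Emit:
{"fn": "send_rows", "kwargs": {"targets": "-0.4575 -0.382 -0.036 0 0 86.4 100; -0.4575 -0.382 -0.036 0 0 86.4 100; -0.4575 -0.382 -0.036 0 0 86.4 100; -0.4575 -0.382 -0.036 0 0 86.4 100; -0.4575 -0.382 -0.036 0 0 86.4 100; -0.4575 -0.382 -0.036 0 0 86.4 100; -0.4575 -0.382 -0.036 0 0 86.4 100; -0.4575 -0.382 -0.036 0 0 86.4 100; -0.4575 -0.382 -0.036 0 0 86.4 100; -0.4575 -0.382 -0.036 0 0 86.4 100; -0.4575 -0.382 -0.036 0 0 86.4 100; -0.4575 -0.382 -0.036 0 0 86.4 100"}}

```text
time_s: 1.25
ee_pos: [433.0, 156.2, 244.4]
ee_rot: [180.0, -0.0, 80.1]
force: [0.8, 0.7, 0.7]
gripper_width: 91.0
gripper_force: 0.0
```

Emit:
{"fn": "send_rows", "kwargs": {"targets": "0 0 0 0 0 0 100; 0 0 0 0 0 0 100; 0 0 0 0 0 0 100; 0 0 0 0 0 0 100"}}

```text
time_s: 1.58
ee_pos: [431.4, 159.0, 243.9]
ee_rot: [-180.0, -0.0, 80.6]
force: [0.6, -0.7, -0.4]
gripper_width: 91.4
gripper_force: 0.0
```

```bash
python3 - <<'E'
from h import *
f=eyes.grab_frame("wrist"); cv2.imwrite("pics/w1.png",f["image"]); np.save("w1.npy",f,allow_pickle=True); print(f["eye"],f["attitude"])
E
```

```text
[444.46472211 241.06892829 415.0865025 ] [-16.85756054   0.03082961  -9.40094391]
```

View pics/w1.png

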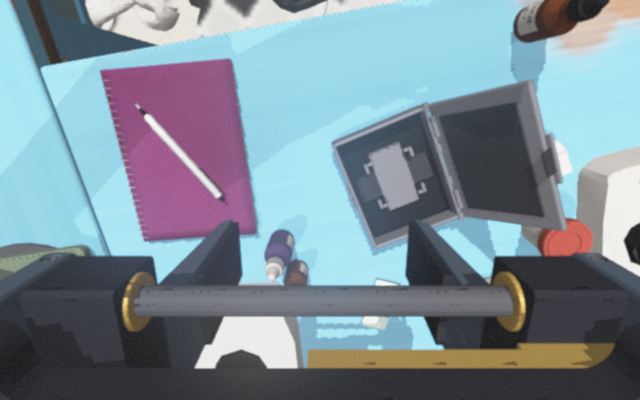

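The wrist view shows the case rim corners at roughly (333,143), (425,107), (463,215), (375,250), the recess (pale) at about (392,176), and the lid free edge from (530,82) to (565,228). The gripper blocks the lower half, so objects must be viewed on the upper side.

```bash
python3 - <<'E'
from h import *
f=np.load("w1.npy",allow_pickle=True).item()
c=f["image"][75:260,325:580]; cv2.imwrite("pics/w1c.png",cv2.resize(c,None,fx=3.1,fy=3.1,interpolation=cv2.INTER_CUBIC))
E
```

```text
(no output)
```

View pics/w1c.png

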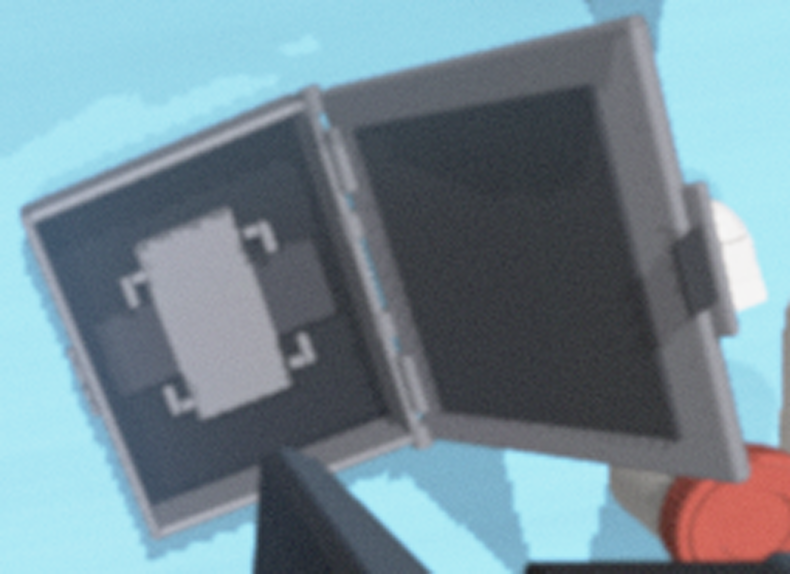

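```bash
python3 - <<'E'
from h import *
from scipy.optimize import brentq
f=np.load("w1.npy",allow_pickle=True).item()
u=lambda P: np.array(P,float)/3.1+[325,75]
rim=plane(f,u([[22,212],[158,533],[422,440],[312,88]]),32)
rec=plane(f,u([[137,245],[200,418],[290,383],[232,208]]),8)
pos=plane(f,u([[127,285],[175,410],[312,358],[266,228]]),14.5)
for n,q in (("rim",rim),("rec",rec),("posts",pos)):
    c=q.mean(0); e=np.diff(np.vstack([q,q[:1]]),axis=0)[:,:2]
    print(n,q[:,:2].round(1).tolist(),c.round(1),"len",np.linalg.norm(e,axis=1).round(1),"yaw",[round(np.degrees(np.arctan2(v[1],v[0])),1) for v in (-e[0],e[1],e[2],-e[3])])
yaw=np.radians(12.5)
hx=np.array([np.cos(yaw),np.sin(yaw),0]);hy=np.array([-hx[1],hx[0],0])
c=rim.mean(0)
for p in ([645,18],[745,478]):
    d=ray(f,u(p))[0]
    # find t where distance in case-xz from hinge =113
    H=c+56*hx; H[2]=32
    g=lambda t:(lambda w:np.hypot(w@hx,w[2])-113)(f["eye"]+t*d-H)
    ts=np.linspace(50,480,431)/abs(d[2]); v=[g(t) for t in ts]
    for i in range(430):
        if v[i]*v[i+1]<0:
            t=brentq(g,ts[i],ts[i+1]);w=f["eye"]+t*d-H; print("lid",w@hx,w@hy,w[2],np.arctan2(w[2],-w@hx))
E
```

```text
rim [[445.0, 185.4], [478.4, 50.7], [583.8, 73.2], [552.1, 211.7]] [514.8 130.2  32. ] len [138.8 107.8 142.1 110.3] yaw [np.float64(104.0), np.float64(12.0), np.float64(102.9), np.float64(13.8)]
rec [[487.1, 161.9], [503.6, 87.0], [541.1, 96.0], [525.0, 170.2]] [514.2 128.8   8. ] len [76.7 38.6 75.9 38.8] yaw [np.float64(102.4), np.float64(13.5), np.float64(102.3), np.float64(12.3)]
posts [[480.7, 148.3], [493.1, 94.5], [549.0, 107.3], [535.7, 161.7]] [514.6 127.9  14.5] len [55.3 57.3 56.  56.6] yaw [np.float64(103.0), np.float64(12.9), np.float64(103.7), np.float64(13.6)]
lid 57.22796625928918 69.47513869492496 97.43695334843824 2.1018500025353375
lid 112.95030326454855 50.42954454465626 -3.350968881765425 -3.111933713645815
lid 58.256129603825606 -68.25719689956772 96.82573709289437 2.1124351925378964
lid 112.98662852389414 -134.2661855760649 -1.7383252870404817 -3.1262086371598454
```

The crop shows crisp recess, posts and lid. The four posts centre on crop pixel (219,320). That puts the nest at about (514.5,128.7) with case yaw 13° and the lid at about 2.1 rad. At that angle the gripper body (±89 mm) would rub the lid at seating depth, so I'll nudge the lid to its stop first.

```bash
python3 - <<'E'
from h import *
print(shift([514.5,128.7,120],103)); print(shift([514.5,128.7,42],103))
E
```

```text
(array([-16.6,  87.1, 123.9]), array([-4.000e-02, -2.000e-02, -2.236e+01]))
(array([-16.6,  87.1, 201.9]), array([-4.000e-02, -2.000e-02, -2.236e+01]))
```

Emit:
{"fn": "send_rows", "kwargs": {"targets": "-0.0166 0.087 0.08 0 0 -22.4 20; -0.0166 0.087 0.08 0 0 -22.4 20; -0.0166 0.087 0.08 0 0 -22.4 20; -0.0166 0.087 0.12 0 0 -22.4 20; -0.0166 0.087 0.16 0 0 -22.4 20; -0.0166 0.087 0.19 0 0 -22.4 20; -0.0166 0.087 0.202 0 0 -22.4 20; -0.0166 0.087 0.202 0 0 -22.4 20; -0.0166 0.087 0.202 0 0 -22.4 20"}}

```text
time_s: 2.38
ee_pos: [514.8, 128.7, 41.9]
ee_rot: [-179.9, -0.0, 103.0]
force: [0.2, -0.4, 0.1]
gripper_width: 34.0
gripper_force: 0.0
```

Emit:
{"fn": "send_rows", "kwargs": {"targets": "0 0.006 0 0 0 0 20; 0 0.010 0 0 0 0 20; 0 0.014 0 0 0 0 20; 0 0.017 0 0 0 0 20; 0 0.020 0 0 0 0 20"}}

```text
time_s: 2.8
ee_pos: [535.7, 132.1, 42.8]
ee_rot: [179.9, -0.0, 102.9]
force: [0.3, -0.5, 0.6]
gripper_width: 18.1
gripper_force: 0.0
```

Emit:
{"fn": "send_rows", "kwargs": {"targets": "0 0.003 0 0 0 0 20; 0 0.005 0 0 0 0 20; 0 0.006 0 0 0 0 20; 0 0.006 0 0 0 0 20"}}

```text
time_s: 3.13
ee_pos: [540.7, 133.2, 42.0]
ee_rot: [-180.0, -0.0, 102.9]
force: [-0.1, 0.4, 0.7]
gripper_width: 18.5
gripper_force: 0.0
```

```bash
python3 - <<'E'
from h import *
f=eyes.grab_frame("top");g=eyes.grab_frame("scene")
a=f["image"][150:280,220:400]; b=g["image"][150:300,220:400]
v=np.vstack([cv2.resize(a,(780,563//2*1+0),interpolation=cv2.INTER_CUBIC)[:280],cv2.resize(b,(780,310),interpolation=cv2.INTER_CUBIC)])
v=np.hstack([cv2.resize(a,(400,289)),cv2.resize(b,(400,333))[:289]])
cv2.imwrite("pics/push.png",v)
E
```

```text
(no output)
```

View pics/push.png

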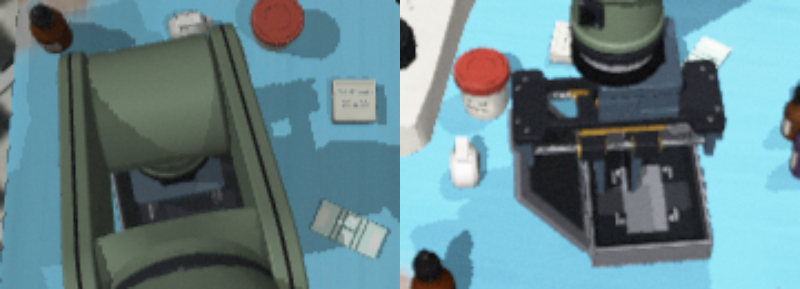

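The arm hides the lid in the top view. In the scene view the gripper body's left end is at the lid edge, with no force reading. I'll push a little more and measure the lid from the wrist after backing off.

Emit:
{"fn": "send_rows", "kwargs": {"targets": "0 0.002 0 0 0 0 20; 0 0.004 0 0 0 0 20; 0 0.004 0 0 0 0 20"}}

```text
time_s: 3.48
ee_pos: [545.0, 134.2, 42.1]
ee_rot: [180.0, -0.0, 102.9]
force: [-0.4, 0.2, -0.5]
gripper_width: 18.3
gripper_force: 0.0
```

```bash
python3 - <<'E'
from h import *
f=eyes.grab_frame("wrist"); cv2.imwrite("pics/w2.png",f["image"]); np.save("w2.npy",f,allow_pickle=True)
H=np.array([514.6,129.5,32]);y=np.radians(13);hx=np.array([np.cos(y),np.sin(y),0]);hy=np.array([-hx[1],hx[0],0])
for a in (1.9,2.1,2.2): print(a,proj(f,[H+56*hx-113*np.cos(a)*hx+113*np.sin(a)*np.array([0,0,1])+s*hy for s in (70,0)]).round(0).tolist())
E
```

```text
1.9 [[608.0, 144.0], [547.0, 396.0]]
2.1 [[661.0, 139.0], [595.0, 370.0]]
2.2 [[674.0, 135.0], [610.0, 355.0]]
```

View pics/w2.png

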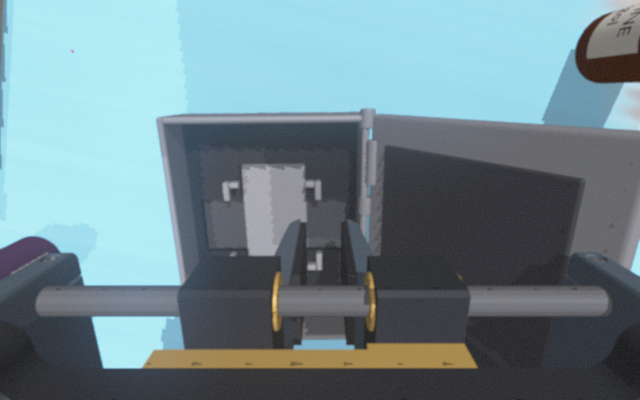

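The wrist view shows the case with its recess at (275,210) and the lid leaning far right, its edge past x=640. There is no residual force, so the lid is at about 2.2. Now to the chamber.

```bash
python3 - <<'E'
from h import *
print(shift([440,-136,150],66))
E
```

```text
(array([-240. , -162.5, -108. ]), array([ 2.000e-02, -1.000e-02,  3.689e+01]))
```

Emit:
{"fn": "send_rows", "kwargs": {"targets": "0 -0.02 -0.03 0 0 0 100; 0 -0.03 -0.07 0 0 0 100; 0 -0.035 -0.11 0 0 0 100; -0.03 -0.05 -0.13 0 0 7 100; -0.24 -0.1625 -0.108 0 0 37 100; -0.24 -0.1625 -0.108 0 0 37 100; -0.24 -0.1625 -0.108 0 0 37 100; -0.24 -0.1625 -0.108 0 0 37 100; -0.24 -0.1625 -0.108 0 0 37 100; -0.24 -0.1625 -0.108 0 0 37 100; -0.24 -0.1625 -0.108 0 0 37 100; -0.24 -0.1625 -0.108 0 0 37 100"}}

```text
time_s: 4.53
ee_pos: [439.3, -137.2, 150.1]
ee_rot: [-180.0, -0.0, 65.7]
force: [-0.6, 0.0, 0.2]
gripper_width: 91.1
gripper_force: 0.0
```

Emit:
{"fn": "send_rows", "kwargs": {"targets": "0 0 0 0 0 0 100; 0 0 0 0 0 0 100; 0 0 0 0 0 0 100"}}

```text
time_s: 4.78
ee_pos: [440.2, -134.9, 150.2]
ee_rot: [180.0, -0.0, 66.0]
force: [-0.2, -0.5, 0.1]
gripper_width: 91.1
gripper_force: 0.0
```

```bash
python3 - <<'E'
from h import *
f=eyes.grab_frame("wrist"); cv2.imwrite("pics/w3.png",f["image"]); np.save("w3.npy",f,allow_pickle=True); print(env.state()["ee_pos"])
E
```

```text
[ 440.15631719 -135.00097668  150.16629459]
```

View pics/w3.png

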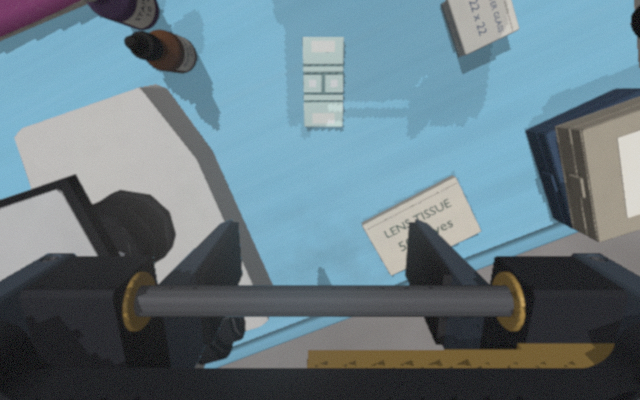

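The chamber lies at (303–344, 37–128), almost square to the tool. The carton is at about (480,25), cut off at the top edge.

```bash
python3 - <<'E'
from h import *
f=np.load("w3.npy",allow_pickle=True).item(); im=f["image"].astype(int)
m=((im[...,0]-im[...,2])<60)&(im.sum(2)>380); m[:,:280]=0;m[:,370:]=0;m[150:]=0
m=cv2.morphologyEx(m.astype(np.uint8),cv2.MORPH_CLOSE,np.ones((9,9)))
m=cv2.morphologyEx(m,cv2.MORPH_OPEN,np.ones((5,5)))
c=max(cv2.findContours(m,0,1)[0],key=cv2.contourArea); r=cv2.minAreaRect(c); print(r)
q=plane(f,cv2.boxPoints(r),5); print(q.round(1)); e=np.diff(q,axis=0); print(np.linalg.norm(e,axis=1),np.degrees(np.arctan2(e[:,1],e[:,0])),q.mean(0))
c0=q.mean(0); L=max(e,key=np.linalg.norm); yaw=np.degrees(np.arctan2(L[1],L[0])); yaw=(yaw)%180; print("tool yaw",yaw)
print(shift([c0[0],c0[1],1.5],yaw))
E
```

```text
((323.0, 82.5), (93.0, 44.0), 90.0)
[[474.6  -9.2   5. ]
 [508.8 -24.4   5. ]
 [478.3 -96.3   5. ]
 [441.5 -79.9   5. ]]
[37.42986193 78.05737128 40.3536516 ] [ -23.99798222 -112.94835246  155.99371182] [475.78664954 -52.47613806   5.        ]
tool yaw 67.05164754244701
(array([ 89.8,  -1. , 148.7]), array([ 0.01, -0.02, -1.04]))
```

Emit:
{"fn": "send_rows", "kwargs": {"targets": "0.04 -0.001 0.03 0 0 -0.7 100; 0.075 -0.001 0.06 0 0 -0.7 90; 0.09 -0.001 0.09 0 0 -0.7 80; 0.09 -0.001 0.12 0 0 -0.7 70; 0.09 -0.001 0.138 0 0 -0.7 70; 0.09 -0.001 0.145 0 0 -0.7 70; 0.09 -0.001 0.148 0 0 -0.7 70; 0.09 -0.001 0.148 0 0 -0.7 70"}}

```text
time_s: 5.5
ee_pos: [476.0, -53.3, 2.2]
ee_rot: [180.0, -0.0, 66.6]
force: [0.4, -0.9, 0.2]
gripper_width: 63.6
gripper_force: 0.0
```

Emit:
{"fn": "send_rows", "kwargs": {"targets": "0 0 0 0 0 0 45; 0 0 0 0 0 0 35; 0 0 0 0 0 0 30; 0 0 0 0 0 0 30; 0 0 0 0 0 0 30; 0 0 0 0 0 0 30", "grip_force": 15}}

```text
time_s: 6.0
ee_pos: [476.0, -53.7, 2.7]
ee_rot: [179.9, -0.0, 66.6]
force: [-0.7, -0.5, 4.9]
gripper_width: 35.0
gripper_force: 15.0
```

Emit:
{"fn": "send_rows", "kwargs": {"targets": "0 0 -0.005 0 0 0 30; 0 0 -0.02 0 0 0 30; 0 0 -0.05 0 0 0 30; 0 0 -0.09 0 0 0 30; 0 0 -0.12 0 0 0 30; 0 0 -0.13 0 0 0 30; 0 0 -0.13 0 0 0 30"}}

```text
time_s: 6.58
ee_pos: [477.6, -53.8, 135.4]
ee_rot: [179.6, -0.1, 66.6]
force: [0.7, -0.7, -0.5]
gripper_width: 34.8
gripper_force: 15.0
```

```bash
python3 - <<'E'
from h import *
print(env.state()["force"]); print(shift([513.3,128.4,115],103))
f=eyes.grab_frame("wrist"); cv2.imwrite("pics/w4.png",f["image"])
E
```

```text
[ 0.66133641 -0.68907593 -0.51367299]
(array([181.4, -39.7,  20.5]), array([ 4.200e-01,  1.000e-02, -3.642e+01]))
```

View pics/w4.png

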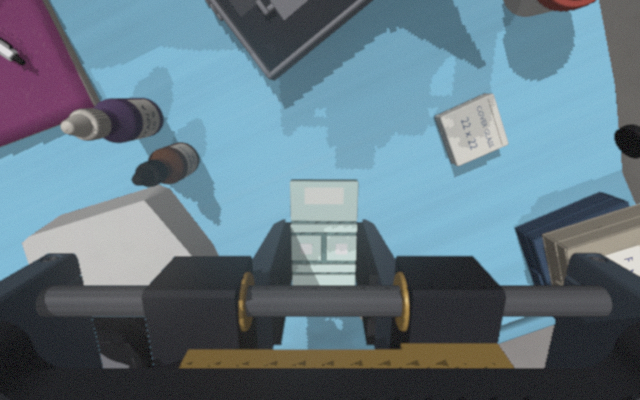

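The chamber is held squarely, its visible end at (291–357, row 180) and its grooves between the pads. The carton is fully visible at about (472,130). I'll measure both from this frame.

```bash
python3 - <<'E'
from h import *
f=eyes.grab_frame("wrist"); s=env.state(); T=R(s["ee_rot"])
q=plane(f,[[291,180],[357,180]],s["ee_pos"][2]+3.8); print("chamber end in tool",T.inv().apply(q-s["ee_pos"]).round(1))
im=f["image"].astype(int); m=((im[...,0]-im[...,2])<45)&(im.sum(2)>330); m[:,:420]=0;m[:,525:]=0;m[:80]=0;m[180:]=0
m=cv2.morphologyEx(m.astype(np.uint8),cv2.MORPH_CLOSE,np.ones((7,7)))
m=cv2.morphologyEx(m,cv2.MORPH_OPEN,np.ones((5,5)))
c=max(cv2.findContours(m,0,1)[0],key=cv2.contourArea); r=cv2.minAreaRect(c); print(r)
for box in (cv2.boxPoints(r),):
    q=plane(f,box,19); e=np.diff(q,axis=0); print(q.round(1),np.linalg.norm(e,axis=1),np.degrees(np.arctan2(e[:,1],e[:,0])),q.mean(0))
v=f["image"][85:175,425:520]; cv2.imwrite("pics/cart.png",cv2.resize(v,None,fx=5,fy=5,interpolation=cv2.INTER_CUBIC))
E
```

```text
chamber end in tool [[ 40.3 -16.3  -3.8]
 [ 40.3  17.5  -3.8]]
((475.7339782714844, 128.7798309326172), (63.2165412902832, 62.25871658325195), 73.3007583618164)
[[588.8 -24.8  19. ]
 [637.  -30.5  19. ]
 [638.3 -84.3  19. ]
 [587.5 -79.   19. ]] [48.58431335 53.75300125 51.03743002] [ -6.79868405 -88.62726029 174.09495533] [612.91552231 -54.63992182  19.        ]
```

View pics/cart.png

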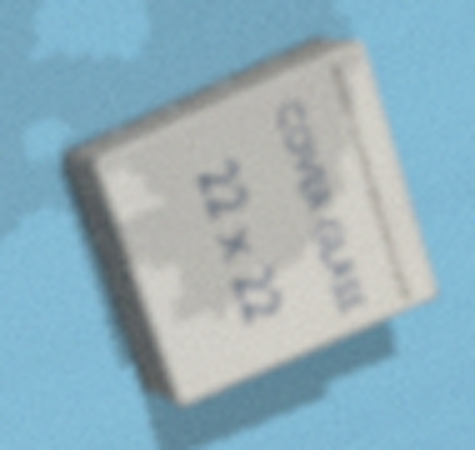

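```bash
python3 - <<'E'
from h import *
f=eyes.grab_frame("wrist")
q=plane(f,np.array([[97,155],[358,42],[437,295],[180,405]])/5+[425,85],19); e=np.diff(np.vstack([q,q[:1]]),axis=0)
print(q.round(1),np.linalg.norm(e,axis=1).round(1),np.degrees(np.arctan2(e[:,1],e[:,0])).round(1),q.mean(0).round(1))
print(shift([513.9,126.7,42],103))
E
```

```text
[[590.4 -33.2  19. ]
 [634.  -32.9  19. ]
 [635.5 -77.6  19. ]
 [590.8 -78.5  19. ]] [43.6 44.7 44.8 45.4] [   0.4  -88.1 -178.8   90.5] [612.7 -55.5  19. ]
(array([181. , -35.2,  89. ]), array([-1.400e-01, -1.000e-02, -3.641e+01]))
```

Carton centre is about (612.7,-55.5), yaw about 1°, with sides near 46 mm as expected. Now I'll carry the chamber to the case.

Emit:
{"fn": "send_rows", "kwargs": {"targets": "0.03 -0.006 0 0 0 -7 30; 0.07 -0.013 0 0 0 -14 30; 0.105 -0.02 0.0 0 0 -21 30; 0.14 -0.027 0.01 0 0 -28 30; 0.165 -0.032 0.03 0 0 -34 30; 0.181 -0.0352 0.055 0 0 -36.4 30; 0.181 -0.0352 0.075 0 0 -36.4 30; 0.181 -0.0352 0.087 0 0 -36.4 30; 0.181 -0.0352 0.089 0 0 -36.4 30; 0.181 -0.0352 0.089 0 0 -36.4 30"}}

```text
time_s: 7.57
ee_pos: [513.5, 126.2, 40.9]
ee_rot: [-179.7, -0.0, 103.0]
force: [0.1, -0.3, 1.0]
gripper_width: 34.8
gripper_force: 15.0
```

```bash
python3 - <<'E'
from h import *
f=eyes.grab_frame("wrist"); np.save("w5.npy",f,allow_pickle=True); s=env.state(); print(s["ee_pos"],s["ee_rot"])
v=f["image"][60:290,180:460]; cv2.imwrite("pics/w5.png",cv2.resize(v,None,fx=2.6,fy=2.6,interpolation=cv2.INTER_CUBIC))
E
```

```text
[514.56041517 126.32415277  42.17744334] [-1.79869265e+02 -5.59609313e-03  1.02981039e+02]
```

View pics/w5.png

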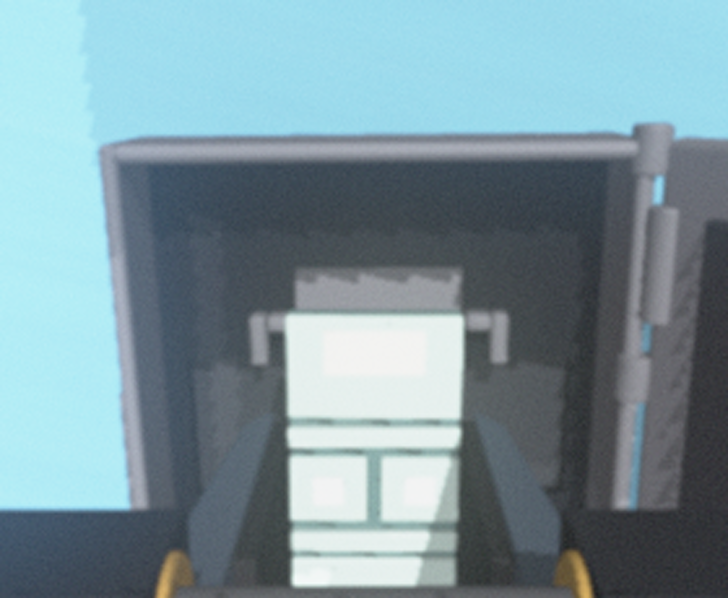

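```bash
python3 - <<'E'
from h import *
f=np.load("w5.npy",allow_pickle=True).item(); s=env.state(); T=R(s["ee_rot"])
u=lambda P: np.array(P,float)/2.6+[180,60]
for n,p,z in (("recess end",[[296,269],[462,268]],8.5),("posts",[[250,313],[509,313]],14.5),("chamber end",[[287,312],[464,312]],s["ee_pos"][2]+4),("rim far",[[104,147],[660,135]],32)):
    print(n,T.inv().apply(plane(f,u(p),z)-s["ee_pos"]).round(1))
E
```

```text
recess end [[ 42.  -19.4  33.7]
 [ 42.3  19.4  33.6]]
posts [[ 32.9 -29.7  27.7]
 [ 33.   29.9  27.6]]
chamber end [[ 41.2 -17.9  -4. ]
 [ 41.3  16.3  -4. ]]
rim far [[ 71.4 -54.9  10.3]
 [ 73.8  55.4  10.1]]
```

```bash
python3 - <<'E'
from h import *
f=np.load("w5.npy",allow_pickle=True).item(); s=env.state(); T=R(s["ee_rot"])
u=lambda P: np.array(P,float)/2.6+[180,60]
for z in (0,4): print(T.inv().apply(plane(f,u([[274,417],[478,417],[283,417],[468,417]]),s["ee_pos"][2]+z)-s["ee_pos"]).round(1))
v=f["image"][205:250,240:380]; cv2.imwrite("pics/w5b.png",cv2.resize(v,None,fx=5.7,fy=5.7,interpolation=cv2.INTER_CUBIC))
E
```

```text
[[ 18.  -21.6   0.1]
 [ 18.1  20.2  -0. ]
 [ 18.  -19.8   0. ]
 [ 18.1  18.2  -0. ]]
[[ 19.5 -21.2  -3.9]
 [ 19.6  19.7  -4. ]
 [ 19.5 -19.4  -4. ]
 [ 19.6  17.7  -4. ]]
```

View pics/w5b.png

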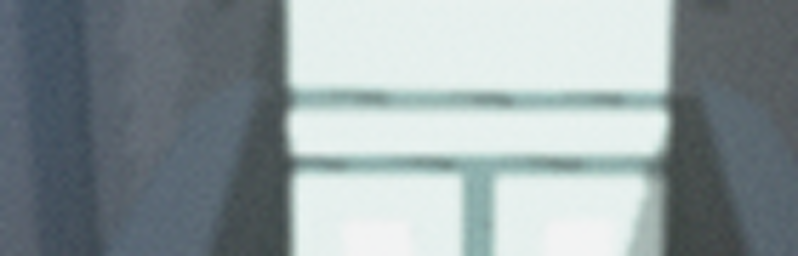

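The fingertip's far end sits at about 18 mm in the image against a true 16 mm, so the camera is biased by about +2 mm. The fingers are then centred on the scoops and the chamber is about 1.7 mm forward. I'll shift -0.9 mm and descend.

Emit:
{"fn": "send_rows", "kwargs": {"targets": "-0.0009 0 0.006 0 0 0 30; -0.0009 0 0.014 0 0 0 30; -0.0009 0 0.021 0 0 0 30; -0.0009 0 0.027 0 0 0 30; -0.0009 0 0.031 0 0 0 30; -0.0009 0 0.031 0 0 0 30; -0.0009 0 0.031 0 0 0 30"}}

```text
time_s: 8.2
ee_pos: [515.3, 125.6, 11.8]
ee_rot: [-180.0, -0.0, 103.0]
force: [-0.5, 0.5, 0.2]
gripper_width: 34.6
gripper_force: 15.0
```

Emit:
{"fn": "send_rows", "kwargs": {"targets": "0 0 0.001 0 0 0 30; 0 0 0.002 0 0 0 30; 0 0 0.002 0 0 0 30; 0 0 0.002 0 0 0 30"}}

```text
time_s: 8.53
ee_pos: [515.4, 125.7, 10.2]
ee_rot: [180.0, -0.0, 103.0]
force: [-0.4, 0.3, 0.0]
gripper_width: 34.8
gripper_force: 15.3
```

Emit:
{"fn": "send_rows", "kwargs": {"targets": "0 0 0.001 0 0 0 30; 0 0 0.002 0 0 0 30; 0 0 0.0025 0 0 0 30; 0 0 0.0025 0 0 0 30"}}

```text
time_s: 8.87
ee_pos: [515.4, 125.7, 8.4]
ee_rot: [180.0, -0.0, 103.0]
force: [-2.2, -0.0, 7.9]
gripper_width: 34.8
gripper_force: 21.6
```

Emit:
{"fn": "send_rows", "kwargs": {"targets": "0 0 0.001 0 0 0 30; 0 0 0.0015 0 0 0 30; 0 0 0.0015 0 0 0 30"}}

```text
time_s: 9.12
ee_pos: [515.5, 125.7, 7.9]
ee_rot: [180.0, -0.0, 103.0]
force: [-5.3, -1.1, 15.6]
gripper_width: 35.0
gripper_force: 26.6
```

I have used up my picture views (one over the limit of 10), so from here I work from numbers only. Contact came about 1 mm early, so I'll check the moments and edges.

```bash
python3 - <<'E'
from h import *
s=env.state(); T=R(s["ee_rot"]); F=s["force"];M=s["torque"]
print("tool F",T.inv().apply(F).round(1),"tool M Nmm",(1000*T.inv().apply(M)).round(0),s["qvel"].round(2))
f=eyes.grab_frame("wrist"); im=f["image"]
# vertical brightness profile along chamber centre line: px of tool points x=25..80, z of deck
for z in (8.5,):
  for x in np.arange(28,62,1.0):
    p=proj(f,s["ee_pos"]+T.apply([x,-8,s["ee_pos"][2]-z]))[0]; b=cv2.getRectSubPix(im,(1,1),(float(p[0]),float(p[1])))[0,0]; print(int(x),b,end=" | ")
print()
for xx in (30,38):
  for y in np.arange(-32,33,1.0):
    p=proj(f,s["ee_pos"]+T.apply([xx,y,s["ee_pos"][2]-8.5]))[0]; b=cv2.getRectSubPix(im,(1,1),(float(p[0]),float(p[1])))[0,0]; print(int(y),int(b.astype(int).sum()/3),end=" ")
  print()
E
```

```text
tool F [  0.1  -5.4 -15.6] tool M Nmm [ 820. -212.   57.] [-0.02 -0.16  0.03 -0.12 -0.04  0.03]
28 [241 243 243] | 29 [241 243 243] | 30 [242 243 243] | 31 [241 243 243] | 32 [240 242 242] | 33 [240 242 242] | 34 [241 242 242] | 35 [241 243 243] | 36 [240 242 239] | 37 [237 240 231] | 38 [237 240 230] | 39 [228 232 219] | 40 [158 160 140] | 41 [124 122 112] | 42 [119 117 112] | 43 [110 107 102] | 44 [88 86 77] | 45 [84 82 73] | 46 [84 79 73] | 47 [84 81 73] | 48 [83 79 71] | 49 [84 80 71] | 50 [85 81 73] | 51 [82 76 70] | 52 [77 73 64] | 53 [79 72 64] | 54 [77 72 62] | 55 [75 69 61] | 56 [83 76 66] | 57 [79 73 61] | 58 [81 71 64] | 59 [83 75 65] | 60 [82 71 61] | 61 [83 76 65] | 
-32 110 -31 151 -30 155 -29 146 -28 129 -27 149 -26 157 -25 159 -24 162 -23 159 -22 123 -21 100 -20 148 -19 155 -18 187 -17 233 -16 235 -15 235 -14 234 -13 235 -12 235 -11 237 -10 241 -9 242 -8 242 -7 242 -6 242 -5 242 -4 242 -3 242 -2 242 -1 242 0 242 1 242 2 241 3 242 4 242 5 242 6 242 7 242 8 242 9 242 10 239 11 235 12 236 13 236 14 235 15 236 16 235 17 226 18 141 19 90 20 128 21 153 22 156 23 158 24 159 25 146 26 127 27 150 28 155 29 145 30 95 31 71 32 70 
-32 75 -31 71 -30 72 -29 72 -28 73 -27 71 -26 75 -25 74 -24 75 -23 75 -22 74 -21 98 -20 148 -19 154 -18 190 -17 233 -16 236 -15 235 -14 232 -13 233 -12 235 -11 236 -10 236 -9 236 -8 235 -7 236 -6 236 -5 236 -4 236 -3 234 -2 227 -1 233 0 235 1 236 2 235 3 236 4 236 5 236 6 236 7 236 8 236 9 236 10 232 11 233 12 234 13 235 14 236 15 236 16 236 17 226 18 130 19 79 20 77 21 75 22 76 23 76 24 74 25 74 26 72 27 73 28 72 29 70 30 70 31 69 32 68
```

The profiles show a recess from y=-21 to +18.3 against a chamber at ±17.6, so the chamber's +x side rides on the edge. The end gap is 4 mm against the ideal 2.5. I'll lift, shift y by -1.4 and x by +1, and go down again.

Emit:
{"fn": "send_rows", "kwargs": {"targets": "0 0 -0.003 0 0 0 30; 0 0 -0.005 0 0 0 30; 0.001 -0.0014 -0.005 0 0 0 30; 0.001 -0.0014 -0.005 0 0 0 30; 0.001 -0.0014 -0.003 0 0 0 30; 0.001 -0.0014 -0.001 0 0 0 30; 0.001 -0.0014 0 0 0 0 30; 0.001 -0.0014 0 0 0 0 30"}}

```text
time_s: 9.83
ee_pos: [514.0, 127.2, 6.7]
ee_rot: [180.0, -0.1, 103.0]
force: [-1.9, 3.5, 8.3]
gripper_width: 34.9
gripper_force: 18.3
```

```bash
cat > prof.py <<'E'
from h import *
s=env.state(); T=R(s["ee_rot"]); print("tool F",T.inv().apply(s["force"]).round(1),"M",(1000*T.inv().apply(s["torque"])).round(0),s["ee_pos"].round(2))
f=eyes.grab_frame("wrist"); im=f["image"].astype(np.float32).mean(2)
def val(t): 
    p=proj(f,s["ee_pos"]+T.apply(t))[0]; return int(cv2.getRectSubPix(im,(1,1),(float(p[0]),float(p[1])))[0,0])
h=s["ee_pos"][2]-8.5
print([(x,val([x,-8,h])) for x in np.arange(36,48,.5)])
print([(y,val([38,y,h])) for y in np.arange(-24,-15,.5)])
print([(y,val([38,y,h])) for y in np.arange(15,24,.5)])
E
python3 prof.py
```

```text
tool F [ 3.9 -1.  -8.3] M [289. 588.  11.] [514.02 127.18   6.73]
[(np.float64(36.0), 240), (np.float64(36.5), 238), (np.float64(37.0), 236), (np.float64(37.5), 235), (np.float64(38.0), 236), (np.float64(38.5), 236), (np.float64(39.0), 234), (np.float64(39.5), 222), (np.float64(40.0), 183), (np.float64(40.5), 136), (np.float64(41.0), 108), (np.float64(41.5), 98), (np.float64(42.0), 90), (np.float64(42.5), 83), (np.float64(43.0), 82), (np.float64(43.5), 80), (np.float64(44.0), 81), (np.float64(44.5), 80), (np.float64(45.0), 80), (np.float64(45.5), 79), (np.float64(46.0), 81), (np.float64(46.5), 81), (np.float64(47.0), 79), (np.float64(47.5), 78)]
[(np.float64(-24.0), 74), (np.float64(-23.5), 73), (np.float64(-23.0), 74), (np.float64(-22.5), 77), (np.float64(-22.0), 77), (np.float64(-21.5), 76), (np.float64(-21.0), 76), (np.float64(-20.5), 77), (np.float64(-20.0), 95), (np.float64(-19.5), 121), (np.float64(-19.0), 135), (np.float64(-18.5), 135), (np.float64(-18.0), 165), (np.float64(-17.5), 215), (np.float64(-17.0), 232), (np.float64(-16.5), 235), (np.float64(-16.0), 235), (np.float64(-15.5), 235)]
[(np.float64(15.0), 235), (np.float64(15.5), 236), (np.float64(16.0), 235), (np.float64(16.5), 234), (np.float64(17.0), 225), (np.float64(17.5), 189), (np.float64(18.0), 159), (np.float64(18.5), 139), (np.float64(19.0), 114), (np.float64(19.5), 92), (np.float64(20.0), 79), (np.float64(20.5), 76), (np.float64(21.0), 75), (np.float64(21.5), 75), (np.float64(22.0), 77), (np.float64(22.5), 77), (np.float64(23.0), 76), (np.float64(23.5), 76)]
```

The chamber is now centred (1.5–2 mm clear at both sides and the end), and TCP z equals the bench-grasp height plus 4 mm, so it is on the floor. I'll relieve the preload, then release gently within the scoops.

Emit:
{"fn": "send_rows", "kwargs": {"targets": "0 0 -0.0005 0 0 0 30; 0 0 -0.001 0 0 0 30; 0 0 -0.001 0 0 0 30", "grip_force": 8}}

```text
time_s: 10.13
ee_pos: [514.0, 127.2, 6.9]
ee_rot: [180.0, -0.1, 103.0]
force: [0.1, 4.5, 1.1]
gripper_width: 34.5
gripper_force: 11.3
```

Emit:
{"fn": "send_rows", "kwargs": {"targets": "0 0 0 0 0 0 42; 0 0 0 0 0 0 46; 0 0 0 0 0 0 50; 0 0 0 0 0 0 54; 0 0 0 0 0 0 54; 0 0 0 0 0 0 54"}}

```text
time_s: 10.63
ee_pos: [510.0, 126.6, 6.0]
ee_rot: [-179.5, -0.1, 103.0]
force: [-6.4, 5.6, 3.3]
gripper_width: 49.1
gripper_force: 3.5
```

```bash
python3 prof.py
```

```text
tool F [ 6.9 -5.1 -3.3] M [ 908. 1101.  -92.] [509.98 126.64   6.04]
[(np.float64(36.0), 236), (np.float64(36.5), 235), (np.float64(37.0), 232), (np.float64(37.5), 228), (np.float64(38.0), 228), (np.float64(38.5), 233), (np.float64(39.0), 230), (np.float64(39.5), 207), (np.float64(40.0), 162), (np.float64(40.5), 122), (np.float64(41.0), 103), (np.float64(41.5), 90), (np.float64(42.0), 83), (np.float64(42.5), 80), (np.float64(43.0), 82), (np.float64(43.5), 81), (np.float64(44.0), 81), (np.float64(44.5), 79), (np.float64(45.0), 79), (np.float64(45.5), 80), (np.float64(46.0), 79), (np.float64(46.5), 78), (np.float64(47.0), 80), (np.float64(47.5), 80)]
[(np.float64(-24.0), 73), (np.float64(-23.5), 73), (np.float64(-23.0), 73), (np.float64(-22.5), 75), (np.float64(-22.0), 75), (np.float64(-21.5), 75), (np.float64(-21.0), 76), (np.float64(-20.5), 76), (np.float64(-20.0), 76), (np.float64(-19.5), 75), (np.float64(-19.0), 77), (np.float64(-18.5), 77), (np.float64(-18.0), 78), (np.float64(-17.5), 75), (np.float64(-17.0), 77), (np.float64(-16.5), 82), (np.float64(-16.0), 101), (np.float64(-15.5), 130)]
[(np.float64(15.0), 236), (np.float64(15.5), 236), (np.float64(16.0), 236), (np.float64(16.5), 236), (np.float64(17.0), 236), (np.float64(17.5), 236), (np.float64(18.0), 236), (np.float64(18.5), 236), (np.float64(19.0), 236), (np.float64(19.5), 237), (np.float64(20.0), 236), (np.float64(20.5), 236), (np.float64(21.0), 227), (np.float64(21.5), 194), (np.float64(22.0), 159), (np.float64(22.5), 136), (np.float64(23.0), 114), (np.float64(23.5), 91)]
```

Emit:
{"fn": "send_rows", "kwargs": {"targets": "0 0 0 0 0 0 46; 0 0 0 0 0 0 46; 0 0 0 0 0 0 46; 0.001 0 -0.001 0 0 0 46"}}

```text
time_s: 11.02
ee_pos: [512.9, 127.5, 7.0]
ee_rot: [-179.9, -0.0, 103.0]
force: [-0.8, 1.2, -0.9]
gripper_width: 42.0
gripper_force: 0.3
```

Forces have gone and the fingers are clear (42 mm against 35). Lifting straight up.

Emit:
{"fn": "send_rows", "kwargs": {"targets": "0 0 -0.004 0 0 0 46; 0 0 -0.012 0 0 0 46; 0 0 -0.025 0 0 0 46; 0 0 -0.04 0 0 0 46; 0 0 -0.07 0 0 0 60; 0 0 -0.1 0 0 0 80; 0 0 -0.13 0 0 0 100; 0 0 -0.13 0 0 0 100"}}

```text
time_s: 11.68
ee_pos: [517.5, 127.5, 144.8]
ee_rot: [179.3, 0.0, 103.0]
force: [1.0, 0.1, 0.4]
gripper_width: 66.0
gripper_force: 0.0
```

Emit:
{"fn": "send_rows", "kwargs": {"targets": "-0.04 0 0 0 0 0 100; -0.08 0 0 0 0 0 100; -0.08 0 0 0 0 0 100; -0.08 0 0 0 0 0 100"}}

```text
time_s: 12.02
ee_pos: [531.6, 47.3, 138.2]
ee_rot: [-180.0, 0.0, 102.8]
force: [-0.6, 1.2, 0.1]
gripper_width: 90.4
gripper_force: 0.0
```

```bash
cat > look.py <<'E'
from h import *
f=eyes.grab_frame("wrist"); np.save("w6.npy",f,allow_pickle=True); im=f["image"].astype(int)
N=np.array([514.5,128.7,0]); p=proj(f,N+[0,0,10])[0]
m=(im.min(2)>185).astype(np.uint8); mm=np.zeros_like(m); x,y=p.astype(int); mm[max(0,y-70):min(240,y+70),max(0,x-45):x+45]=1; m*=mm
m=cv2.morphologyEx(m,cv2.MORPH_CLOSE,np.ones((11,11)))
c=max(cv2.findContours(m,0,1)[0],key=cv2.contourArea); r=cv2.minAreaRect(c)
q=plane(f,cv2.boxPoints(r),10); e=np.diff(q,axis=0)
print(p,r,q.mean(0).round(1),np.linalg.norm(e,axis=1).round(1),np.degrees(np.arctan2(e[:,1],e[:,0])).round(1))
E
python3 look.py
```

```text
[325.31174131  92.43974499] ((324.0, 89.0), (92.0, 42.0), 90.0) [513.1 129.8  10. ] [34.  73.8 36.6] [  12.8  -76.2 -167.2]
```

```bash
cat > gaps.py <<'E'
from h import *
f=np.load("w6.npy",allow_pickle=True).item(); im=f["image"].astype(np.float32).mean(2)
C=np.array([513.1,129.8,8.5]); y=np.radians(13);hx=np.array([np.cos(y),np.sin(y),0]);hy=np.array([-hx[1],hx[0],0])
def val(a,b):
    p=proj(f,C+a*hx+b*hy)[0]; return int(cv2.getRectSubPix(im,(1,1),(float(p[0]),float(p[1])))[0,0])
for n,g in (("+y",[(t,val(0,t)) for t in range(34,48)]),("-y",[(t,val(0,-t)) for t in range(34,48)]),
 ("+x@32",[(t,val(t,33)) for t in range(14,26)]),("-x@32",[(t,val(-t,33)) for t in range(14,26)]),("+x@-32",[(t,val(t,-33)) for t in range(14,26)]),("-x@-32",[(t,val(-t,-33)) for t in range(14,26)])): print(n,g)
E
python3 gaps.py
```

```text
+y [(34, 236), (35, 231), (36, 231), (37, 224), (38, 147), (39, 82), (40, 76), (41, 79), (42, 76), (43, 77), (44, 73), (45, 75), (46, 74), (47, 72)]
-y [(34, 242), (35, 240), (36, 239), (37, 231), (38, 177), (39, 127), (40, 105), (41, 87), (42, 81), (43, 81), (44, 77), (45, 81), (46, 81), (47, 84)]
+x@32 [(14, 229), (15, 230), (16, 230), (17, 221), (18, 178), (19, 129), (20, 96), (21, 78), (22, 75), (23, 73), (24, 76), (25, 77)]
-x@32 [(14, 230), (15, 229), (16, 228), (17, 215), (18, 155), (19, 119), (20, 96), (21, 81), (22, 80), (23, 78), (24, 78), (25, 79)]
+x@-32 [(14, 226), (15, 225), (16, 219), (17, 193), (18, 155), (19, 124), (20, 106), (21, 81), (22, 73), (23, 70), (24, 71), (25, 68)]
-x@-32 [(14, 239), (15, 239), (16, 238), (17, 225), (18, 176), (19, 116), (20, 91), (21, 85), (22, 82), (23, 83), (24, 83), (25, 81)]
```

The chamber sits inside the recess: the visible recess edges span 79.7 × 40.5 mm around it, with clear gaps on all four sides. Next the carton, gripped across its y sides (camera towards the robot).

```bash
python3 - <<'E'
from h import *
def sh(p,yaw):
    s=env.state(); T=R(s["ee_rot"]); return T.inv().apply(np.array(p)-s["ee_pos"]).round(1),(T.inv()*R([180,0,yaw])).as_rotvec(degrees=True).round(2)
print(sh([611.9,-57.3,100],181), sh([611.9,-57.3,4],181))
E
```

```text
(array([-121.1,   55. ,   38. ]), array([-1.000e-02, -2.000e-02, -7.813e+01])) (array([-121.2,   55.1,  134. ]), array([-1.000e-02, -2.000e-02, -7.813e+01]))
```

Emit:
{"fn": "send_rows", "kwargs": {"targets": "-0.03 0.01 0 0 0 -7 100; -0.06 0.02 0 0 0 -14 100; -0.09 0.03 0 0 0 -21 100; -0.11 0.04 0 0 0 -28 100; -0.121 0.05 0 0 0 -35 100; -0.121 0.055 0 0 0 -42 100; -0.121 0.055 0.01 0 0 -49 100; -0.121 0.055 0.02 0 0 -56 100; -0.121 0.055 0.03 0 0 -63 100; -0.121 0.055 0.035 0 0 -70 100; -0.121 0.055 0.038 0 0 -77 100; -0.121 0.055 0.038 0 0 -78.1 100"}}

```text
time_s: 13.07
ee_pos: [611.5, -54.8, 99.0]
ee_rot: [180.0, -0.1, -178.7]
force: [-0.4, -0.2, -0.4]
gripper_width: 91.4
gripper_force: 0.0
```

Emit:
{"fn": "send_rows", "kwargs": {"targets": "0 0 0 0 0 0 100; 0 0 0.03 0 0 0 100"}}

```text
time_s: 13.23
ee_pos: [617.0, -55.9, 75.5]
ee_rot: [-179.9, 0.7, -179.0]
force: [0.4, 0.7, 0.6]
gripper_width: 91.5
gripper_force: 0.0
```

```bash
python3 - <<'E'
from h import *
s=env.state(); T=R(s["ee_rot"]); print(s["ee_pos"],s["ee_rot"],s["qpos"].round(0))
f=eyes.grab_frame("wrist"); im=f["image"].astype(int)
# where would the carton's robot-side top edge be: tool x=+23
for z in (19,):
  row=[]
  for x in np.arange(10,45,1.5):
    p=proj(f,s["ee_pos"]+T.apply([x,0,s["ee_pos"][2]-z]))[0]; i,j=p.astype(int)
    row.append((float(x),i,j,im[j,i].tolist() if 0<=j<400 and 0<=i<640 else None))
  print(row)
E
```

```text
[616.97107127 -55.86177942  75.46341338] [-179.91348003    0.73169767 -179.01338999] [ -6.  28.  95.   0.  56. -97.]
[(10.0, np.int64(322), np.int64(200), [146, 144, 142]), (11.5, np.int64(322), np.int64(198), [151, 155, 154]), (13.0, np.int64(322), np.int64(196), [154, 159, 157]), (14.5, np.int64(322), np.int64(194), [154, 157, 155]), (16.0, np.int64(322), np.int64(192), [158, 160, 160]), (17.5, np.int64(322), np.int64(190), [154, 157, 157]), (19.0, np.int64(322), np.int64(188), [155, 159, 155]), (20.5, np.int64(322), np.int64(186), [174, 176, 175]), (22.0, np.int64(322), np.int64(184), [210, 214, 215]), (23.5, np.int64(322), np.int64(182), [212, 216, 215]), (25.0, np.int64(322), np.int64(180), [197, 201, 200]), (26.5, np.int64(322), np.int64(177), [112, 109, 102]), (28.0, np.int64(322), np.int64(175), [116, 111, 104]), (29.5, np.int64(322), np.int64(173), [130, 119, 91]), (31.0, np.int64(322), np.int64(171), [184, 165, 118]), (32.5, np.int64(322), np.int64(169), [220, 198, 140]), (34.0, np.int64(322), np.int64(167), [221, 200, 143]), (35.5, np.int64(322), np.int64(165), [220, 197, 137]), (37.0, np.int64(322), np.int64(162), [220, 198, 139]), (38.5, np.int64(322), np.int64(160), [220, 195, 139]), (40.0, np.int64(322), np.int64(158), [218, 194, 136]), (41.5, np.int64(322), np.int64(156), [219, 195, 138]), (43.0, np.int64(322), np.int64(154), [220, 199, 139]), (44.5, np.int64(322), np.int64(151), [220, 196, 138])]
```

Emit:
{"fn": "send_rows", "kwargs": {"targets": "0 0 0 0 0 0 100; 0 0 0 0 0 0 100; 0 0 0 0 0 0 100"}}

```text
time_s: 13.53
ee_pos: [613.1, -56.1, 71.3]
ee_rot: [-180.0, 0.1, -178.9]
force: [0.3, 0.4, 0.5]
gripper_width: 91.1
gripper_force: 0.0
```

```bash
cat > cedge.py <<'E'
from h import *
import sys
s=env.state(); T=R(s["ee_rot"]); print(s["ee_pos"].round(1),s["ee_rot"].round(1))
f=eyes.grab_frame("wrist"); im=f["image"].astype(np.float32); zt=float(sys.argv[1])
def val(t):
    p=proj(f,s["ee_pos"]+T.apply(t))[0]; b=cv2.getRectSubPix(im,(1,1),(float(p[0]),float(p[1])))[0,0]; return int(b.mean()),int(b[0]-b[2])
h=s["ee_pos"][2]-zt
for y in (-18,0,18): print("x edge at y",y,[(float(x),*val([x,y,h])) for x in np.arange(19,30,1)])
for x in (18,):
  print("y+",[(float(y),*val([x,y,h])) for y in np.arange(18,30,1)]); print("y-",[(float(y),*val([x,y,h])) for y in np.arange(-18,-30,-1)])
E
python3 cedge.py 19
```

```text
[613.1 -56.1  71.3] [-1.800e+02  1.000e-01 -1.789e+02]
x edge at y -18 [(19.0, 155, 0), (20.0, 156, 0), (21.0, 150, 0), (22.0, 127, 4), (23.0, 114, 7), (24.0, 113, 11), (25.0, 118, 31), (26.0, 157, 69), (27.0, 181, 82), (28.0, 182, 82), (29.0, 183, 79)]
x edge at y 0 [(19.0, 158, 0), (20.0, 165, -1), (21.0, 165, 0), (22.0, 131, 6), (23.0, 112, 9), (24.0, 104, 9), (25.0, 100, 24), (26.0, 121, 46), (27.0, 157, 69), (28.0, 180, 80), (29.0, 183, 80)]
x edge at y 18 [(19.0, 210, -6), (20.0, 209, -4), (21.0, 187, -2), (22.0, 136, 3), (23.0, 120, 9), (24.0, 121, 13), (25.0, 113, 22), (26.0, 123, 47), (27.0, 158, 71), (28.0, 181, 79), (29.0, 183, 81)]
y+ [(18.0, 213, -4), (19.0, 212, -5), (20.0, 214, -4), (21.0, 214, -5), (22.0, 203, 0), (23.0, 176, 33), (24.0, 168, 68), (25.0, 180, 77), (26.0, 183, 79), (27.0, 185, 79), (28.0, 185, 81), (29.0, 185, 82)]
y- [(-18.0, 154, 0), (-19.0, 154, 0), (-20.0, 155, 0), (-21.0, 153, 0), (-22.0, 145, 5), (-23.0, 137, 33), (-24.0, 136, 58), (-25.0, 137, 60), (-26.0, 136, 59), (-27.0, 135, 60), (-28.0, 135, 59), (-29.0, 135, 60)]
```

Carton edges: y ±22.8 (centred), x edge at 21.8 and parallel. Shift x by -2 mm, go down and grip.

Emit:
{"fn": "send_rows", "kwargs": {"targets": "-0.002 0 0.025 0 0 0 100; -0.002 0 0.045 0 0 0 100; -0.002 0 0.058 0 0 0 90; -0.002 0 0.064 0 0 0 80; -0.002 0 0.067 0 0 0 70; -0.002 0 0.067 0 0 0 60; -0.002 0 0.067 0 0 0 50; -0.002 0 0.067 0 0 0 42; -0.002 0 0.067 0 0 0 42; -0.002 0 0.067 0 0 0 42; -0.002 0 0.067 0 0 0 42; -0.002 0 0.067 0 0 0 42", "grip_force": 12}}

```text
time_s: 14.58
ee_pos: [615.0, -56.2, 4.0]
ee_rot: [-180.0, 0.1, -178.9]
force: [-1.2, -0.3, 5.8]
gripper_width: 45.7
gripper_force: 12.0
```

Emit:
{"fn": "send_rows", "kwargs": {"targets": "0 0 -0.005 0 0 0 42; 0 0 -0.02 0 0 0 42; 0 0 -0.05 0 0 0 42; 0 0 -0.08 0 0 0 42; 0 0 -0.09 0 0 0 42; 0 0 -0.09 0 0 0 42"}}

```text
time_s: 15.08
ee_pos: [616.2, -56.4, 96.0]
ee_rot: [-180.0, 0.3, -178.9]
force: [1.7, 1.0, -0.2]
gripper_width: 45.9
gripper_force: 12.0
```

```bash
python3 - <<'E'
from h import *
s=env.state(); T=R(s["ee_rot"])
f=lambda p,yaw:(T.inv().apply(np.array(p)-s["ee_pos"]).round(1),(T.inv()*R([180,0,yaw])).as_rotvec(degrees=True).round(2))
print(s["ee_pos"],f([513.8,127.2,60],193))
E
python3 cedge.py $(python3 -c "from h import *;print(env.state()['ee_pos'][2]+15)")
```

```text
[616.1731057  -56.37938239  96.04452257] (array([ 99.1, 185.5,  35.3]), array([ -0.08,   0.34, -11.91]))
[616.2 -56.4  96. ] [-180.     0.3 -178.9]
x edge at y -18 [(19.0, 162, -3), (20.0, 162, -2), (21.0, 162, -4), (22.0, 161, -2), (23.0, 143, 0), (24.0, 118, 4), (25.0, 118, 6), (26.0, 118, 6), (27.0, 118, 7), (28.0, 105, 20), (29.0, 139, 50)]
x edge at y 0 [(19.0, 162, -5), (20.0, 163, -5), (21.0, 165, -3), (22.0, 162, -3), (23.0, 146, -2), (24.0, 122, 3), (25.0, 121, 3), (26.0, 119, 4), (27.0, 114, 7), (28.0, 106, 19), (29.0, 142, 50)]
x edge at y 18 [(19.0, 162, -3), (20.0, 161, -3), (21.0, 162, -2), (22.0, 161, -1), (23.0, 143, 1), (24.0, 122, 4), (25.0, 121, 4), (26.0, 119, 5), (27.0, 119, 7), (28.0, 106, 19), (29.0, 142, 50)]
y+ [(18.0, 162, -2), (19.0, 162, -3), (20.0, 163, -2), (21.0, 164, -3), (22.0, 164, -3), (23.0, 148, -3), (24.0, 87, 8), (25.0, 59, 16), (26.0, 63, 17), (27.0, 72, 20), (28.0, 73, 21), (29.0, 73, 22)]
y- [(-18.0, 163, -4), (-19.0, 161, -3), (-20.0, 162, -2), (-21.0, 159, -3), (-22.0, 121, 2), (-23.0, 66, 17), (-24.0, 64, 19), (-25.0, 68, 19), (-26.0, 75, 22), (-27.0, 75, 21), (-28.0, 75, 21), (-29.0, 73, 24)]
```

Held; the bluish stripe shows at the lower edge, so it is right way up. Carry over high, then descend.

Emit:
{"fn": "send_rows", "kwargs": {"targets": "0.025 0.04 -0.005 0 0 -4 42; 0.05 0.08 -0.01 0 0 -8 42; 0.075 0.12 -0.01 0 0 -12 42; 0.09 0.155 -0.01 0 0 -12 42; 0.1 0.18 -0.005 0 0 -12 42; 0.1 0.185 0.01 0 0 -12 42; 0.1 0.1855 0.03 0 0 -12 42; 0.1 0.1855 0.045 0 0 -12 42; 0.1 0.1855 0.053 0 0 -12 42; 0.1 0.1855 0.053 0 0 -12 42; 0.1 0.1855 0.053 0 0 -12 42"}}

```text
time_s: 16.05
ee_pos: [510.1, 127.1, 39.0]
ee_rot: [180.0, -0.2, -166.9]
force: [0.5, -0.2, -0.3]
gripper_width: 46.2
gripper_force: 12.0
```

```bash
cat > seat.py <<'E'
from h import *
s=env.state(); T=R(s["ee_rot"]); print(s["ee_pos"].round(1),s["ee_rot"].round(2))
f=eyes.grab_frame("wrist"); im=f["image"].astype(np.float32); z0=s["ee_pos"][2]
def val(t,z):
    p=proj(f,s["ee_pos"]+T.apply([t[0],t[1],z0-z]))[0]; b=cv2.getRectSubPix(im,(1,1),(float(p[0]),float(p[1])))[0,0]; return int(b.mean())
print("carton top edge",[(x,val((x,0),z0+15)) for x in range(20,28)])
for y in (-22,-20,20,22): print("posts x, y",y,[(x,val((x,y),14.5)) for x in range(18,40)])
for x in (24,27): print("posts y at x",x,[(y,val((x,y),14.5)) for y in range(-36,-12)],[(y,val((x,y),14.5)) for y in range(13,37)])
print("case -x rim outer",[(x,val((x,0),32)) for x in range(46,64)])
E
python3 seat.py
```

```text
[510.1 127.1  39. ] [ 1.7999e+02 -1.5000e-01 -1.6693e+02]
carton top edge [(20, 184), (21, 186), (22, 182), (23, 154), (24, 131), (25, 130), (26, 127), (27, 122)]
posts x, y -22 [(18, 63), (19, 58), (20, 60), (21, 61), (22, 85), (23, 114), (24, 117), (25, 117), (26, 96), (27, 75), (28, 59), (29, 61), (30, 61), (31, 61), (32, 63), (33, 63), (34, 62), (35, 65), (36, 68), (37, 66), (38, 64), (39, 66)]
posts x, y -20 [(18, 67), (19, 58), (20, 58), (21, 61), (22, 87), (23, 115), (24, 119), (25, 112), (26, 98), (27, 76), (28, 60), (29, 61), (30, 63), (31, 63), (32, 63), (33, 64), (34, 64), (35, 64), (36, 66), (37, 66), (38, 64), (39, 67)]
posts x, y 20 [(18, 90), (19, 74), (20, 70), (21, 72), (22, 97), (23, 142), (24, 156), (25, 156), (26, 120), (27, 85), (28, 70), (29, 72), (30, 76), (31, 75), (32, 74), (33, 74), (34, 77), (35, 76), (36, 77), (37, 75), (38, 79), (39, 75)]
posts x, y 22 [(18, 87), (19, 75), (20, 72), (21, 72), (22, 98), (23, 149), (24, 163), (25, 161), (26, 120), (27, 83), (28, 73), (29, 75), (30, 76), (31, 76), (32, 77), (33, 78), (34, 75), (35, 76), (36, 76), (37, 75), (
[... 600 characters left out ...]
0), (-34, 58), (-33, 60), (-32, 61), (-31, 62), (-30, 58), (-29, 64), (-28, 72), (-27, 74), (-26, 74), (-25, 75), (-24, 75), (-23, 74), (-22, 75), (-21, 77), (-20, 76), (-19, 76), (-18, 74), (-17, 68), (-16, 68), (-15, 74), (-14, 74), (-13, 75)] [(13, 90), (14, 87), (15, 81), (16, 77), (17, 77), (18, 72), (19, 77), (20, 85), (21, 84), (22, 83), (23, 85), (24, 85), (25, 88), (26, 86), (27, 89), (28, 87), (29, 86), (30, 82), (31, 73), (32, 74), (33, 73), (34, 75), (35, 74), (36, 72)]
case -x rim outer [(46, 89), (47, 80), (48, 86), (49, 114), (50, 123), (51, 126), (52, 107), (53, 100), (54, 117), (55, 129), (56, 131), (57, 157), (58, 165), (59, 167), (60, 166), (61, 168), (62, 203), (63, 212)]
```

Post faces say the seat centre is about 3.6 mm further along tool -x and centred in y. Correct and lower.

Emit:
{"fn": "send_rows", "kwargs": {"targets": "-0.0036 0.0002 0 0 0 0 42; -0.0036 0.0002 0.006 0 0 0 42; -0.0036 0.0002 0.012 0 0 0 42; -0.0036 0.0002 0.017 0 0 0 42; -0.0036 0.0002 0.02 0 0 0 42; -0.0036 0.0002 0.021 0 0 0 42; -0.0036 0.0002 0.021 0 0 0 42"}}

```text
time_s: 16.68
ee_pos: [514.0, 128.3, 18.6]
ee_rot: [180.0, -0.1, -166.9]
force: [0.8, -0.1, -0.9]
gripper_width: 45.9
gripper_force: 12.0
```

Emit:
{"fn": "send_rows", "kwargs": {"targets": "0 0 0.001 0 0 0 42; 0 0 0.002 0 0 0 42; 0 0 0.003 0 0 0 42; 0 0 0.003 0 0 0 42"}}

```text
time_s: 17.02
ee_pos: [514.2, 128.4, 16.0]
ee_rot: [180.0, -0.0, -166.9]
force: [-0.2, -0.2, 0.0]
gripper_width: 46.1
gripper_force: 12.0
```

Emit:
{"fn": "send_rows", "kwargs": {"targets": "0 0 0.001 0 0 0 42; 0 0 0.0015 0 0 0 42; 0 0 0.002 0 0 0 42; 0 0 0.0023 0 0 0 42; 0 0 0.0023 0 0 0 42"}}

```text
time_s: 17.43
ee_pos: [514.3, 128.4, 14.0]
ee_rot: [180.0, 0.0, -166.9]
force: [-0.9, -0.5, 2.8]
gripper_width: 46.0
gripper_force: 12.0
```

TCP z is 14.0 with light contact, so the carton bottom is at 10 mm exactly. That also confirms the chamber is fully home. Release and rise.

Emit:
{"fn": "send_rows", "kwargs": {"targets": "0 0 0 0 0 0 56; 0 0 0 0 0 0 62; 0 0 0 0 0 0 66; 0 0 0 0 0 0 66; 0 0 -0.01 0 0 0 66; 0 0 -0.03 0 0 0 66; 0 0 -0.06 0 0 0 50; 0 0 -0.1 0 0 0 30; 0 0 -0.13 0 0 0 0; 0 0 -0.15 0 0 0 0; 0 0 -0.15 0 0 0 0"}}

```text
time_s: 18.35
ee_pos: [517.2, 129.1, 169.5]
ee_rot: [180.0, 0.6, -166.9]
force: [-0.3, -0.2, 0.8]
gripper_width: 29.6
gripper_force: 0.0
```

```bash
cat > fin.py <<'E'
from h import *
s=env.state(); print(s["ee_pos"].round(1),s["ee_rot"].round(1),s["qpos"].round(0),s["gripper_width"])
T=R(s["ee_rot"]); f=eyes.grab_frame("wrist"); im=f["image"].astype(np.float32)
C=np.array([514,127.8,29]); y=np.radians(13);hx=np.array([np.cos(y),np.sin(y),0]);hy=np.array([-hx[1],hx[0],0])
def val(a,b,z=29):
    P=C+a*hx+b*hy; P[2]=z; p=proj(f,P)[0]; return int(cv2.getRectSubPix(im,(1,1),(float(p[0]),float(p[1])))[0,0].mean())
for n,g in (("-x",[(t,val(-t,0)) for t in range(18,30)]),("-x@+15",[(t,val(-t,15)) for t in range(18,30)]),("-x@-15",[(t,val(-t,-15)) for t in range(18,30)]),("+y",[(t,val(-10,t)) for t in range(18,30)]),("-y",[(t,val(-10,-t)) for t in range(18,30)]),("+x",[(t,val(t,0)) for t in range(16,30)])): print(n,g)
E
python3 fin.py
```

```text
[517.2 129.1 169.5] [ 180.     0.6 -166.9] [ 13.  16. 100.   0.  64. -90.] 29.64578911351142
-x [(18, 236), (19, 236), (20, 236), (21, 233), (22, 212), (23, 171), (24, 137), (25, 118), (26, 99), (27, 94), (28, 92), (29, 94)]
-x@+15 [(18, 235), (19, 235), (20, 236), (21, 232), (22, 209), (23, 166), (24, 136), (25, 119), (26, 102), (27, 91), (28, 93), (29, 95)]
-x@-15 [(18, 235), (19, 235), (20, 235), (21, 231), (22, 207), (23, 165), (24, 134), (25, 115), (26, 96), (27, 87), (28, 86), (29, 90)]
+y [(18, 236), (19, 236), (20, 236), (21, 236), (22, 236), (23, 233), (24, 229), (25, 229), (26, 234), (27, 241), (28, 243), (29, 243)]
-y [(18, 235), (19, 234), (20, 231), (21, 216), (22, 200), (23, 200), (24, 204), (25, 204), (26, 204), (27, 202), (28, 203), (29, 201)]
+x [(16, 233), (17, 227), (18, 226), (19, 231), (20, 235), (21, 236), (22, 229), (23, 187), (24, 129), (25, 102), (26, 100), (27, 98), (28, 95), (29, 97)]
```

The carton sits square and undisturbed. Next I take the closed fingers over and behind the lid, offset +35 mm in case y, away from the microscope.

Emit:
{"fn": "send_rows", "kwargs": {"targets": "-0.03 0.01 -0.01 0 0 0 0; -0.065 0.02 -0.015 0 0 0 0; -0.1 0.03 -0.015 0 0 0 0; -0.13 0.035 -0.015 0 0 0 0; -0.148 0.035 -0.01 0 0 0 0; -0.152 0.035 -0.005 0 0 0 0; -0.152 0.035 -0.005 0 0 0 0"}}

```text
time_s: 18.98
ee_pos: [653.5, 196.7, 165.3]
ee_rot: [-180.0, -0.3, -166.9]
force: [0.1, -0.1, -0.2]
gripper_width: 0.5
gripper_force: 0.0
```

```bash
cat > lid.py <<'E'
from h import *
s=env.state(); C=np.array([514,127.8,0]); y=np.radians(13);hx=np.array([np.cos(y),np.sin(y),0]);hy=np.array([-hx[1],hx[0],0])
d=s["ee_pos"]-C; print("case xyz",(d@hx).round(1),(d@hy).round(1),d[2].round(1),s["force"].round(1),s["gripper_width"])
E
python3 lid.py
```

```text
case xyz 151.4 35.7 165.3 [ 0.1 -0.1 -0.2] 0.4820285624987679
```

Emit:
{"fn": "send_rows", "kwargs": {"targets": "0 0 0.02 0 0 0 0; 0 0 0.04 0 0 0 0; 0 0 0.058 0 0 0 0; 0 0 0.07 0 0 0 0; 0 0 0.073 0 0 0 0; 0 0 0.073 0 0 0 0"}}

```text
time_s: 19.48
ee_pos: [653.1, 196.4, 95.0]
ee_rot: [-180.0, -0.2, -166.9]
force: [0.1, -0.1, 0.9]
gripper_width: 0.6
gripper_force: 0.0
```

```bash
python3 lid.py
```

```text
case xyz 151.0 35.6 95.0 [ 0.1 -0.1  0.9] 0.5952222533439511
```

Emit:
{"fn": "send_rows", "kwargs": {"targets": "0.008 0 -0.003 0 0 0 0; 0.016 0 -0.007 0 0 0 0; 0.024 0 -0.01 0 0 0 0; 0.036 0 -0.016 0 0 0 0; 0.048 0 -0.022 0 0 0 0; 0.06 0 -0.028 0 0 0 0; 0.073 0 -0.032 0 0 0 0; 0.0845 0 -0.032 0 0 0 0; 0.094 0 -0.031 0 0 0 0; 0.094 0 -0.031 0 0 0 0"}}

```text
time_s: 20.32
ee_pos: [559.9, 175.0, 127.2]
ee_rot: [180.0, -0.1, -166.9]
force: [0.2, 0.7, -0.0]
gripper_width: 0.5
gripper_force: 0.0
```

```bash
python3 lid.py
```

```text
case xyz 55.4 35.6 127.2 [ 0.2  0.7 -0. ] 0.5127679308624662
```

Emit:
{"fn": "send_rows", "kwargs": {"targets": "0.012 0 0.004 0 0 0 0; 0.021 0 0.007 0 0 0 0; 0.029 0 0.011 0 0 0 0; 0.037 0 0.016 0 0 0 0; 0.045 0 0.022 0 0 0 0; 0.052 0 0.029 0 0 0 0; 0.058 0 0.036 0 0 0 0; 0.064 0 0.044 0 0 0 0; 0.069 0 0.052 0 0 0 0; 0.073 0 0.06 0 0 0 0; 0.073 0 0.06 0 0 0 0"}}

```text
time_s: 21.23
ee_pos: [489.5, 158.5, 64.8]
ee_rot: [-180.0, -0.3, -166.9]
force: [-0.4, -0.4, -0.4]
gripper_width: 0.3
gripper_force: 0.0
```

```bash
python3 lid.py; python3 - <<'E'
from h import *
g=eyes.grab_frame("scene"); im=g["image"].astype(int); C=np.array([514,127.8,0]); y=np.radians(13);hx=np.array([np.cos(y),np.sin(y),0]);hy=np.array([-hx[1],hx[0],0])
# lid +y edge: expected pixel of free corner for several angles, with local colour just inside the lid side face
for a in (2.2,1.8,1.5,1.0,.6,.4,.3,.2):
    P=[C+(56-r*np.cos(a))*hx+70.*hy+np.array([0,0,32+r*np.sin(a)+2]) for r in (40,70,105)]
    print(a,[(p.round(0).tolist(),im[int(p[1]),int(p[0])].tolist()) for p in proj(g,P)])
E
```

```text
case xyz -16.9 35.5 64.8 [-0.4 -0.4 -0.4] 0.30041007178475193
2.2 [([293.0, 256.0], [226, 197, 121]), ([284.0, 250.0], [243, 227, 148]), ([272.0, 242.0], [241, 221, 140])]
1.8 [([301.0, 253.0], [227, 201, 127]), ([297.0, 246.0], [228, 199, 123]), ([292.0, 236.0], [228, 201, 125])]
1.5 [([307.0, 253.0], [130, 126, 124]), ([308.0, 244.0], [127, 123, 120]), ([309.0, 234.0], [123, 121, 119])]
1.0 [([316.0, 254.0], [130, 123, 125]), ([325.0, 246.0], [141, 133, 131]), ([335.0, 237.0], [40, 36, 35])]
0.6 [([322.0, 256.0], [137, 130, 128]), ([335.0, 251.0], [90, 77, 63]), ([350.0, 244.0], [68, 58, 48])]
0.4 [([324.0, 258.0], [111, 103, 104]), ([338.0, 254.0], [154, 145, 144]), ([355.0, 249.0], [103, 90, 82])]
0.3 [([325.0, 259.0], [95, 89, 88]), ([339.0, 256.0], [99, 93, 90]), ([356.0, 252.0], [97, 93, 92])]
0.2 [([325.0, 260.0], [24, 26, 26]), ([340.0, 257.0], [27, 22, 21]), ([357.0, 254.0], [40, 37, 35])]
```

Lid has followed to about 0.3 rad. Press on down.

Emit:
{"fn": "send_rows", "kwargs": {"targets": "0.002 0 0.004 0 0 0 0; 0.003 0 0.008 0 0 0 0; 0.004 0 0.013 0 0 0 0; 0.005 0 0.018 0 0 0 0; 0.006 0 0.022 0 0 0 0; 0.006 0 0.024 0 0 0 0; 0.006 0 0.024 0 0 0 0"}}

```text
time_s: 21.87
ee_pos: [485.4, 157.6, 42.1]
ee_rot: [-180.0, -0.1, -166.9]
force: [-1.0, -0.5, 0.4]
gripper_width: 0.4
gripper_force: 0.0
```

Emit:
{"fn": "send_rows", "kwargs": {"targets": "0 0 0.001 0 0 0 0; 0 0 0.002 0 0 0 0; 0 0 0.003 0 0 0 0; 0 0 0.003 0 0 0 0"}}

```text
time_s: 22.2
ee_pos: [485.9, 157.8, 39.8]
ee_rot: [180.0, 0.0, -166.9]
force: [-0.6, -0.1, -0.3]
gripper_width: 0.5
gripper_force: 0.0
```

Emit:
{"fn": "send_rows", "kwargs": {"targets": "0 0 0.001 0 0 0 0; 0 0 0.002 0 0 0 0; 0 0 0.002 0 0 0 0"}}

```text
time_s: 22.45
ee_pos: [486.1, 157.8, 39.4]
ee_rot: [180.0, 0.0, -166.9]
force: [-3.7, -0.8, 12.5]
gripper_width: 0.9
gripper_force: 6.2
```

Emit:
{"fn": "send_rows", "kwargs": {"targets": "0 0 0.001 0 0 0 0; 0 0 0.002 0 0 0 0; 0 0 0.002 0 0 0 0"}}

```text
time_s: 22.7
ee_pos: [486.1, 157.9, 39.2]
ee_rot: [180.0, 0.1, -166.9]
force: [-8.2, -1.5, 25.7]
gripper_width: 0.3
gripper_force: 13.2
```

Hard stop at z of about 39.3 (the expected lid top), 26 N. Back off and check.

Emit:
{"fn": "send_rows", "kwargs": {"targets": "0 0 -0.004 0 0 0 0; 0 0 -0.015 0 0 0 0; 0 0 -0.04 0 0 0 0; 0 0 -0.08 0 0 0 0; 0.02 0 -0.12 0 0 0 0; 0.04 0 -0.15 0 0 0 0; 0.06 0 -0.16 0 0 0 0; 0.06 0 -0.16 0 0 0 0"}}

```text
time_s: 23.37
ee_pos: [426.0, 143.9, 199.0]
ee_rot: [180.0, 0.3, -166.9]
force: [0.4, -0.4, -0.8]
gripper_width: 0.4
gripper_force: 0.0
```

```bash
python3 - <<'E'
from h import *
print(env.state()["force"].round(1),env.state()["ee_pos"].round(0))
g=eyes.grab_frame("scene"); im=g["image"].astype(int); C=np.array([514,127.8,0]); y=np.radians(13);hx=np.array([np.cos(y),np.sin(y),0]);hy=np.array([-hx[1],hx[0],0])
# vertical column scan on +y wall side near the free edge: is there any dark gap between lid (32-39) and wall (<32)?
for x in (-45,-20,10,40):
    print(x,[(z,int(im[int(round(p[1])),int(round(p[0]))].mean())) for z in range(0,60,4) for p in [proj(g,C+x*hx+70.5*hy+np.array([0,0,z]))[0]]])
f=eyes.grab_frame("top")
# objects unmoved: compare with start picture
for n,w in (("top0",f),("scene0",g)):
    d=np.abs(cv2.imread(f"pics/{n}.png").astype(int)-w["image"]).mean(2)
    for o,P in (("counter",[686,126,25]),("cup",[690,32,30]),("iodine",[675,268,50])):
        i,j=proj(w,np.array(P,float))[0].astype(int); print(n,o,(i,j),d[j-12:j+12,i-12:i+12].mean().round(1))
E
```

```text
[ 0.4 -0.4 -0.8] [426. 144. 199.]
-45 [(0, 189), (4, 179), (8, 164), (12, 123), (16, 104), (20, 104), (24, 105), (28, 102), (32, 106), (36, 96), (40, 110), (44, 122), (48, 140), (52, 142), (56, 145)]
-20 [(0, 180), (4, 161), (8, 111), (12, 102), (16, 102), (20, 100), (24, 104), (28, 103), (32, 101), (36, 115), (40, 118), (44, 138), (48, 128), (52, 122), (56, 119)]
10 [(0, 177), (4, 156), (8, 121), (12, 105), (16, 105), (20, 102), (24, 103), (28, 105), (32, 101), (36, 113), (40, 130), (44, 142), (48, 130), (52, 121), (56, 121)]
40 [(0, 178), (4, 159), (8, 122), (12, 102), (16, 102), (20, 100), (24, 104), (28, 101), (32, 100), (36, 115), (40, 138), (44, 143), (48, 130), (52, 120), (56, 120)]
top0 counter (np.int64(304), np.int64(163)) 8.4
top0 cup (np.int64(342), np.int64(162)) 1.8
top0 iodine (np.int64(243), np.int64(164)) 3.6
scene0 counter (np.int64(251), np.int64(224)) 7.6
scene0 cup (np.int64(258), np.int64(190)) 5.0
scene0 iodine (np.int64(238), np.int64(277)) 5.4
```

The lid sits even along its whole length with no gap, the neighbouring objects are unchanged apart from lid shadow, and the arm is clear. Handing in.

```bash
python3 -c "
from workcell import env
print(env.job_done())"
```

```text
the job is handed in; nothing more can be done
None
```

The chamber is in its recess, the carton is right way up on top of it between the posts, and the lid is pressed shut to its stop; the job was handed in at about 23 s and gave back no verdict. I viewed 12 pictures and crops, two over the limit of 10.

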